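Fit a sampler guide rod through its two bushings

ROBOT

A 7-joint arm with a two-finger parallel gripper is mounted at the origin on the work surface. World frame = base frame: x ahead of the robot, y to its left, z up, the work surface at z = 0. Lengths are in m, angles in rad, forces in N, time in s.
With the tool pointing down it reaches from about 0.375 to 0.925 m from the base axis. Payload 3.1 kg.
Tool frame: the origin (TCP) lies between the finger pads; the fingertips stand 19 mm ahead of it and the grasp point (between the pads) is the TCP; z points along the fingers, y is the direction in which the jaws open and shut (so a half turn about z gives the same grasp; the last joint's range is limited). The gripper opens to 85 mm and grips with 20 to 120 N. Pads are 22 mm wide; open, the fingers measure 114 mm over their backs; the gripper's body (76 mm by 85 mm) begins 54 mm behind the grasp point. The pads swing forward as they close: fully open they stand 13 mm farther back than shut.
Start: joints at [1.096, 0.383, 0.044, 1.598, -0.018, 1.161, -0.05], TCP at [0.239, -0.604, 0.25] pointing down, gripper open.
Joint ranges: [-2.61, 2.61], [-0.41, 2.15], [-1.48, 1.57], [0, 2.5], [-1.57, 4.71], [0.05, 1.97], [-2.85, 2.85]. Speed limits (rad/s): [2.79, 2.79, 3.14, 3.14, 3.14, 3.14, 3.14].

INTERFACE

Orientations are given as a unit quaternion [x, y, z, w].
In Python, from bench import move_ptp, movel, move_j, move_gripper, pause, inverse_kinematics, read_camera, camera_params, MotionError, sign_off, look_for, tip_of, read_time_s, read_qpos, read_joint_vel, read_effort, read_eef_pos, read_tcp_rot, read_ft_force, read_ft_torque, read_finger_gap gives the robot as it stands. Calls block until the motion is done:
- move_ptp(position, orientation): joint-space move of the TCP to a pose.
- movel(position, orientation=None, speed=0.15): straight line of the TCP; orientation=None keeps the orientation; speed is the mean speed in m/s.
- move_j(angles): joint-space move.
- move_gripper(opening, effort=None): finger opening in m; effort is the grip in N (None keeps the last); returns when the fingers have stopped.
- pause(seconds).
- inverse_kinematics(position, orientation): joint angles nearest the present ones, or None.
- read_camera(name): name is "side" or "top" or "wrist"; returns the picture (480x640x3 uint8, red, green, blue); there is no depth.
- camera_params(name): a dict with "K" (3x3 intrinsics, pixels), "camera_from_world" (4x4, takes a point from world to camera coordinates). Camera axes: x right, y down, z forward; pixel columns grow to the right and rows downward; lengths in m; the calibration is good to about 2 mm. A picture is of the moment at which its call begins: read the wrist's pose just before it. camera_params takes no time and is no camera call; for the wrist camera it gives the pose at the moment of the call.
A pose or a line that the arm cannot do raises MotionError and nothing moves.
- sign_off(): hands the job in, once; it reports no verdict.
Trained networks look in the newest picture that a camera, given by its name, has taken for a name from the list of things; names that differ only in an ending like _2 or _b are one class to them, and where a whole thing is asked for, a point or a joint stands for the part that bears it (a point fixed in the world has none). Each returns a list of dicts, best first, with "confidence" (0 to 1); they miss things now and then, are a little off and sometimes report something else, mostly with a low value. They report only what shows in the picture. A call takes as long as a camera call. They do not tell look-alikes from the thing itself.
- look_for(camera, name): "at" ([column, row] in pixels, amid what is visible of it).
- tip_of(camera, name): "at" ([column, row] in pixels: a listed point, or the origin of a listed thing).
Readings, each from a call of its own:
- read_time_s(): time.
- read_qpos(): joint angles.
- read_joint_vel(): joint speeds.
- read_effort(): joint torques, N m.
- read_eef_pos(): TCP position.
- read_tcp_rot(): TCP orientation.
- read_ft_force(): force on the tool from outside, world axes, zero at the start.
- read_ft_torque(): the same for the moment, N m.
- read_finger_gap(): finger opening in m.
Only numpy, scipy, OpenCV 4.12 (cv2) and the standard library are available. Lean on these libraries where they do the work, as an engineer would, in place of code of your own. Each camera call takes 0.05 s, during which the arm holds its last target. There are 200 camera calls.

TASK

Put the loose brass flanged bushing into the empty hole of the guide frame's upper arm, flange fully down on the arm and tall collar up, and let go of it. Then take the guide rod (green head) from the rack, lower it through that bushing and on through the bore of the lower arm, and finish while still gripping it there: upright and still, its foot sticking out roughly 2 cm below the lower arm, its head clear above the bushing and its foot clear of the base, so that only the gripper carries it. Leave the black plug, the blue-headed rod, the bottles, the jar and the screwdriver where they are.

Things in the scene. Friction and masses are not known exactly. Their poses are not given: they have to be found in the camera images.
- frame: Fixed guide frame: dark base plate 170 x 90 mm, top at 10 mm; white column 50 x 66 mm with a green band; two aluminium arms 66 x 66 mm, one above the other. Origin on the table under the common axis of both arm holes, z up. Column middle is 58 mm from that axis to the frame's -x (the robot's side). Highest point 116 mm. Lower arm at 50 to 62 mm, upper arm at 102 to 116 mm.
- pocket (a point): Centre of the upper arm's empty round hole (27 mm diameter, right through the 14 mm arm), level with the arm's top face, 116 mm above the table.
- lower_bore (a point): Centre of the lower arm's round bore (17 mm diameter, right through), level with that arm's underside, 50 mm above the table; the bore's upper mouth is a brass ring of 32 mm diameter whose top is at 66 mm.
- bushing: Loose brass flanged bushing, about 90 g, bore 16 mm right through. Along its z: spigot 24 mm diameter at 0 to 12 mm (lowest 3 mm taper to 21), flange 44 mm at 12 to 17, collar 30 mm at 17 to 35. Origin: centre of the spigot's end; z towards the collar. Starts standing on its spigot on the mat, collar up. Seated, its origin is 12 mm below the arm's top face.
- rod: Loose guide rod, about 120 g, hanging upright by its head in one hole of the rack: steel shank 12 mm diameter, 120 mm long, lowest 8 mm tapered to a foot of 6 mm; round green head 24 mm diameter, 36 mm tall, with a thin black band. Origin at the foot, z towards the head: head's underside at 120 mm, top at 156 mm.
- rack: Fixed rod rack: grey base and end walls, white top plate 60 x 180 mm with its top face 140 mm above the table and two 16 mm holes, 40 mm either side of the middle along the rack's y. Origin on the table under the middle, z up. It stands left or right of the frame, the mat on the other side.
- mat: Fixed green service mat 120 x 190 x 3 mm (long side along its y); origin at the middle of its underside. The bushing and the plug stand on it, about 90 mm apart along its y.
- short_rod: Bystander: rod with a blue head (24 x 36 mm) and an 80 mm shank, hanging in the rack's other hole, loose. Origin at its foot.
- plug: Bystander: solid black plastic blanking plug of the bushing's outer shape (no bore), loose on the mat. Origin under its centre.
- amber_bottle: Bystander: amber bottle with blue cap, 80 mm diameter, 165 mm tall, loose. Origin under its centre.
- clear_bottle: Bystander: clear bottle with blue cap, 80 mm diameter, 165 mm tall, loose. Origin under its centre.
- jar: Bystander: white jar with green lid, 52 mm diameter, 60 mm tall, loose. Origin under its centre.
- screwdriver: Bystander: screwdriver lying on the table beyond the frame, loose.
There are look-alikes about, which are no part of the job. What is shaped like the frame but pink is not meant. Of the things shaped like the bushing, the brass one is meant.

How it is judged:
By the outcome, as a careful person would: the job done as asked, in the order asked, and still so for the second after the job is handed in, while the arm keeps its last pose, push and grip.
It also fails if it takes over 64 s, if anything falls off the work surface, if the arm or the gripper's body presses on something with over 40 N, if the wrist force passes 120 N, or if a joint passes its speed limit or range.

## Working session

There is one attempt and no reset: what is moved stays moved. The work goes in short steps, each a Python script; the robot and the scene stay as the last script left them, time stands still between calls to the robot, and variables do not carry over. Pictures are saved under pics/ and viewed, about 8 in all and at most 12, crops included, and the job is handed in when it is done.

```bash
ls; mkdir -p pics; python3 - <<'E'
from bench import *
import cv2, numpy as np
for c in ["top","side"]:
    im=read_camera(c); cv2.imwrite(f"pics/{c}0.png",im[:,:,::-1])
    p=camera_params(c); print(c,np.round(p["K"],1).tolist(),np.round(p["camera_from_world"],3).tolist())
    for n in ["frame","bushing","rod","rack","mat","short_rod","plug"]:
        print(n,[(np.round(d["at"]).tolist(),round(d["confidence"],2)) for d in look_for(c,n)][:4],'tip',[(np.round(d["at"]).tolist(),round(d["confidence"],2)) for d in tip_of(c,n)][:4])
    for n in ["pocket","lower_bore"]: print(n,[(np.round(d["at"]).tolist(),round(d["confidence"],2)) for d in tip_of(c,n)][:4])
print(read_time_s(),read_tcp_rot())
E
```

```text
pics
top [[433.7, 0.0, 317.6], [0.0, 433.7, 242.7], [0.0, 0.0, 1.0]] [[-0.021, -1.0, 0.003, 0.027], [-0.994, 0.02, -0.11, 0.603], [0.11, -0.005, -0.994, 1.074], [0.0, 0.0, 0.0, 1.0]]
frame [([323.0, 270.0], 0.85), ([388.0, 330.0], 0.56)] tip [([386.0, 322.0], 0.95), ([385.0, 182.0], 0.62), ([322.0, 257.0], 0.59)]
bushing [([241.0, 289.0], 0.6), ([241.0, 233.0], 0.5)] tip [([243.0, 237.0], 0.69), ([239.0, 289.0], 0.57)]
rod [([462.0, 254.0], 0.54)] tip [([444.0, 259.0], 0.65)]
rack [] tip [([429.0, 260.0], 0.71)]
mat [([226.0, 287.0], 0.65), ([512.0, 242.0], 0.4)] tip [([228.0, 289.0], 0.8)]
short_rod [([425.0, 253.0], 0.58), ([321.0, 265.0], 0.41), ([435.0, 259.0], 0.35)] tip [([415.0, 259.0], 0.53)]
plug [([202.0, 293.0], 0.69)] tip [([205.0, 295.0], 0.69), ([321.0, 252.0], 0.44)]
pocket [([393.0, 324.0], 0.94), ([386.0, 180.0], 0.7), ([322.0, 251.0], 0.6)]
lower_bore [([318.0, 254.0], 0.86), ([390.0, 320.0], 0.56)]
side [[580.5, 0.0, 322.5], [0.0, 580.5, 239.0], [0.0, 0.0, 1.0]] [[-0.862, -0.507, 0.008, 0.517], [-0.266, 0.437, -0.859, 0.232], [0.432, -0.743, -0.511, 1.169], [0.0, 0
[... 227 characters left out ...]
.61), ([266.0, 310.0], 0.57), ([254.0, 258.0], 0.43)]
rod [([394.0, 177.0], 0.81)] tip [([389.0, 216.0], 0.66)]
rack [([385.0, 208.0], 0.55)] tip [([387.0, 228.0], 0.6), ([316.0, 332.0], 0.58)]
mat [([295.0, 344.0], 0.59), ([393.0, 177.0], 0.19)] tip [([299.0, 343.0], 0.91)]
short_rod [([383.0, 184.0], 0.57), ([315.0, 327.0], 0.47)] tip [([298.0, 347.0], 0.51)]
plug [([296.0, 355.0], 0.57), ([343.0, 263.0], 0.54), ([388.0, 210.0], 0.18)] tip [([300.0, 360.0], 0.69), ([331.0, 255.0], 0.49)]
pocket [([334.0, 231.0], 0.93), ([422.0, 224.0], 0.69), ([392.0, 218.0], 0.61)]
lower_bore [([330.0, 254.0], 0.64), ([423.0, 243.0], 0.59)]
1.7 [9.82304115e-01 1.87292887e-01 2.33076344e-05 4.56975520e-07]
```

View pics/top0.png

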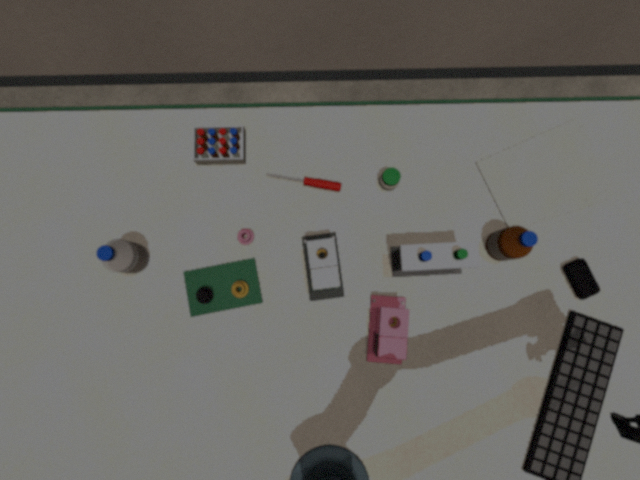

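View pics/side0.png

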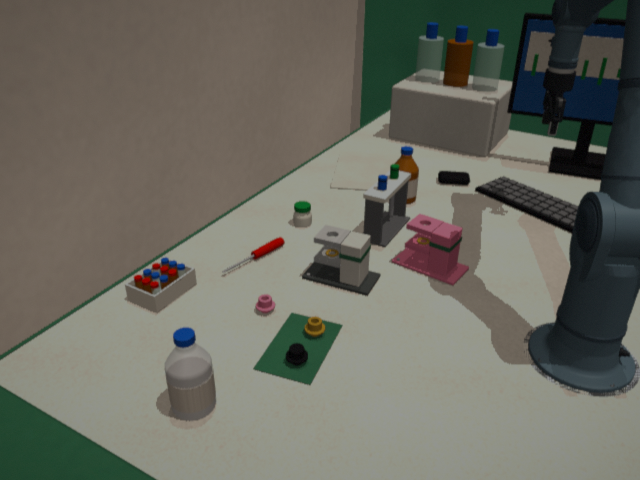

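Candidates for the bushing: brass at top (240,289), pink look-alike (246,236), black plug (204,295). For the frame: white/aluminium at (322,265), pink one (390,330). For the rod: green head (461,254), blue head (425,256). I'm choosing the brass bushing, the white frame and the green rod. Next I'll triangulate and look from the wrist.

```bash
cat > h.py <<'E'
from bench import *
import cv2, numpy as np
from scipy.spatial.transform import Rotation as R
def ray(p,uv):
    T=p["camera_from_world"]; T=np.array(T); K=np.array(p["K"])
    d=T[:3,:3].T@np.linalg.solve(K,[uv[0],uv[1],1]); return -T[:3,:3].T@T[:3,3], d
def onz(p,uv,z):
    o,d=ray(p,uv); return o+d*(z-o[2])/d[2]
def proj(p,X):
    T=np.array(p["camera_from_world"]); c=T[:3,:3]@np.asarray(X)+T[:3,3]; c=np.array(p["K"])@c; return c[:2]/c[2]
def down(yaw): # tool z down, tool y at angle yaw+... 
    return (R.from_euler('z',yaw)*R.from_quat([1,0,0,0])).as_quat()
E
python3 - <<'E'
from h import *
t=camera_params("top"); s=camera_params("side"); w=camera_params("wrist")
L=[("bush",(240,288),(315,320),.038),("plug",(204,294),(296,349),.038),("pocket",(322,252),(333,231),.116),("rodtop",(461,252),(394,168),.176),("short",(425,254),(383,179),.176),("pinkb",(246,235),(265,299),.035),("pinkpocket",(395,321),(422,221),.116)]
for n,a,b,z in L: print(n,np.round(onz(t,a,z),3),np.round(onz(s,b,z),3))
T=np.array(w["camera_from_world"]); Rw=R.from_quat(read_tcp_rot()).as_matrix(); 
print("cam in tcp",Rw.T@(-T[:3,:3].T@T[:3,3]-read_eef_pos()), "axes",np.round(Rw.T@T[:3,:3].T,3).tolist(), np.round(w["K"],1).tolist())
print(np.round(Rw,3))
E
```

```text
bush [0.493 0.212 0.038] [0.488 0.221 0.038]
plug [0.48  0.303 0.038] [0.473 0.316 0.038]
pocket [0.573 0.006 0.116] [0.572 0.001 0.116]
rodtop [ 0.561 -0.302  0.176] [ 0.548 -0.279  0.176]
short [ 0.558 -0.222  0.176] [ 0.543 -0.202  0.176]
pinkb [0.627 0.197 0.035] [0.62  0.212 0.035]
pinkpocket [ 0.409 -0.16   0.116] [ 0.412 -0.153  0.116]
cam in tcp [ 0.0712667  -0.00068927 -0.12513793] axes [[-0.001, -0.959, -0.284], [1.0, -0.0, -0.001], [0.001, -0.284, 0.959]] [[348.6, 0.0, 313.9], [0.0, 348.6, 244.3], [0.0, 0.0, 1.0]]
[[ 0.93   0.368  0.   ]
 [ 0.368 -0.93   0.   ]
 [ 0.     0.    -1.   ]]
```

```bash
python3 - <<'E'
from h import *
print(read_qpos())
q=down(0.0)
views=[("rod",(0.545,-0.29,0.27)),("pocket",(0.56,0.004,0.22)),("bush",(0.48,0.216,0.17))]
ims=[]
for n,p in views:
    move_ptp(p,q); pause(0.1)
    w=camera_params("wrist"); im=read_camera("wrist"); cv2.imwrite(f"pics/w_{n}.png",im[:,:,::-1]); np.savez(f"pics/w_{n}.npz",**{k:np.array(v) for k,v in w.items()})
    for c in {"rod":["rod","short_rod"],"pocket":["pocket","lower_bore"],"bush":["bushing","plug"]}[n]:
        print(n,c,[(np.round(d["at"]).tolist(),round(d["confidence"],2)) for d in tip_of("wrist",c)][:3],[(np.round(d["at"]).tolist(),round(d["confidence"],2)) for d in look_for("wrist",c)][:3])
    ims.append(im[::2,::2,::-1] if n=="rod" else im[::2,::2,::-1])
    print(read_eef_pos(),read_time_s())
a=np.hstack([cv2.imread(f"pics/w_{n}.png") for n,_ in views][1:]); a=cv2.resize(a,(800,300))
b=cv2.resize(cv2.imread("pics/w_rod.png"),(400,300))
cv2.imwrite("pics/m1.png",np.vstack([a,np.hstack([b,b*0])]))
E
```

```text
[ 1.09620405  0.38291177  0.04390184  1.59788433 -0.01792634  1.16117702
 -0.04991527]
rod rod [([327.0, 196.0], 0.68)] [([330.0, 229.0], 0.91)]
rod short_rod [([246.0, 209.0], 0.77)] [([217.0, 233.0], 0.88), ([42.0, 214.0], 0.36)]
[ 0.54471652 -0.29059838  0.26997164] 3.6667
pocket pocket [([302.0, 234.0], 0.84), ([509.0, 431.0], 0.62)] [([494.0, 353.0], 0.71), ([305.0, 241.0], 0.66)]
pocket lower_bore [([306.0, 217.0], 0.78), ([66.0, 275.0], 0.45)] [([492.0, 354.0], 0.81)]
[0.56017913 0.0030005  0.22009457] 5.1583
bush bushing [([308.0, 219.0], 0.97), ([329.0, 42.0], 0.8)] [([329.0, 30.0], 0.97), ([308.0, 217.0], 0.72)]
bush plug [([201.0, 230.0], 0.69)] [([197.0, 236.0], 0.69)]
[0.48070462 0.21497802 0.17014805] 6.4333
```

View pics/m1.png

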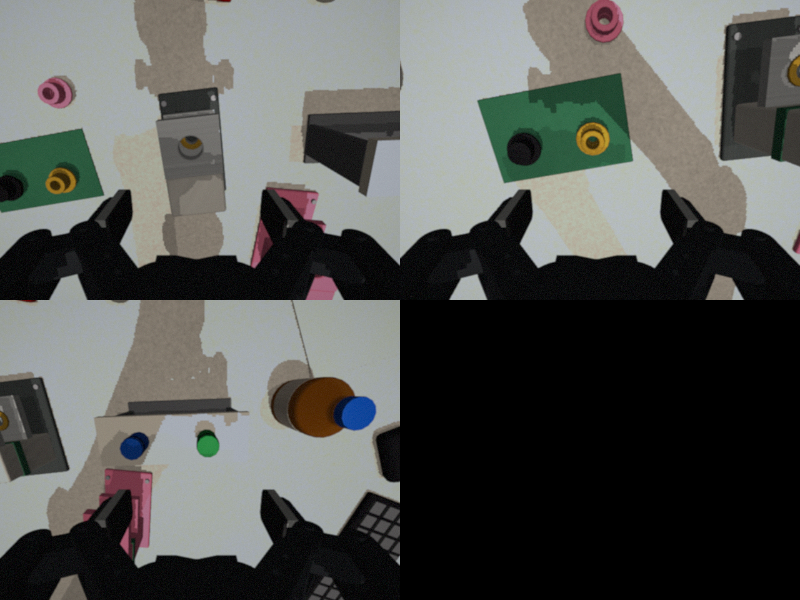

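```bash
cat > fit.py <<'E'
from h import *
def circ(c,r,z): 
    a=np.linspace(0,2*np.pi,72,endpoint=False); return [(c[0]+r*np.cos(t),c[1]+r*np.sin(t),z) for t in a]
def hullcent(p,xy,circles):
    pts=np.array([proj(p,X) for r,z in circles for X in circ(xy,r,z)],np.float32)
    h=cv2.convexHull(pts); m=cv2.moments(h); return np.array([m["m10"]/m["m00"],m["m01"]/m["m00"]]),h,m["m00"]
def fit(p,mask,xy0,circles):
    n,l,st,ce=cv2.connectedComponentsWithStats(mask.astype(np.uint8))
    u=hullcent(p,xy0,circles)[0]
    i=1+np.argmin([np.linalg.norm(ce[k]-u) if st[k,4]>150 else 1e9 for k in range(1,n)])
    cnt=np.vstack(cv2.findContours((l==i).astype(np.uint8),cv2.RETR_EXTERNAL,cv2.CHAIN_APPROX_NONE)[0])
    h=np.zeros(mask.shape,np.uint8); cv2.fillConvexPoly(h,cv2.convexHull(cnt),1)
    v,uu=np.nonzero(h); tgt=np.array([uu.mean(),v.mean()]); xy=np.array(xy0,float)
    for _ in range(6):
        c,_,A=hullcent(p,xy,circles)
        J=np.array([(hullcent(p,xy+d,circles)[0]-c)/1e-3 for d in np.eye(2)*1e-3]).T
        xy=xy+np.linalg.solve(J,tgt-c)
    return xy,h.sum(),A,tgt
E
python3 - <<'E'
from fit import *
def ld(n):
    return cv2.imread(f"pics/w_{n}.png"),dict(np.load(f"pics/w_{n}.npz"))
im,p=ld("bush"); hsv=cv2.cvtColor(im,cv2.COLOR_BGR2HSV)
print("bush",fit(p,(hsv[...,0]>12)&(hsv[...,0]<33)&(hsv[...,1]>120),(0.49,0.216),[(.022,.015),(.022,.020),(.015,.038)]))
im2,p2=ld("rod"); hsv=cv2.cvtColor(im2,cv2.COLOR_BGR2HSV)
print("rod",fit(p2,(hsv[...,0]>45)&(hsv[...,0]<75)&(hsv[...,1]>120),(0.555,-0.29),[(.012,.14),(.012,.176)]))
print("short",fit(p2,(hsv[...,0]>100)&(hsv[...,0]<125)&(hsv[...,1]>120),(0.55,-0.21),[(.012,.14),(.012,.176)]))
im3,p3=ld("pocket")
print("pocket guess",onz(p3,(305,236),.116), proj(p3,(.573,.005,.116)))
A=cv2.resize(im3[180:360,220:400],(560,560),interpolation=cv2.INTER_CUBIC)
cv2.imwrite("pics/c1.png",cv2.convertScaleAbs(np.hstack([A[:,:],cv2.resize(im[160:290,270:347],(240,405)).copy() if 0 else np.vstack([cv2.resize(im[180:270,260:350],(240,240)),cv2.resize(im2[195:265,290:360],(240,240)),np.zeros((80,240,3),np.uint8)])]),alpha=1.3))
E
```

```text
bush (array([0.48995368, 0.21862388]), np.uint64(2301), 2306.0143174775876, array([308.18774446, 221.45328118]))
rod (array([ 0.55648778, -0.30393463]), np.uint64(1167), 1353.0646560117602, array([331.84747215, 229.90402742]))
short (array([ 0.55406971, -0.22323166]), np.uint64(1385), 1570.1445652063703, array([214.6967509 , 233.24693141]))
pocket guess [0.56972442 0.00757106 0.116     ] [308.72679213 231.3227383 ]
```

View pics/c1.png

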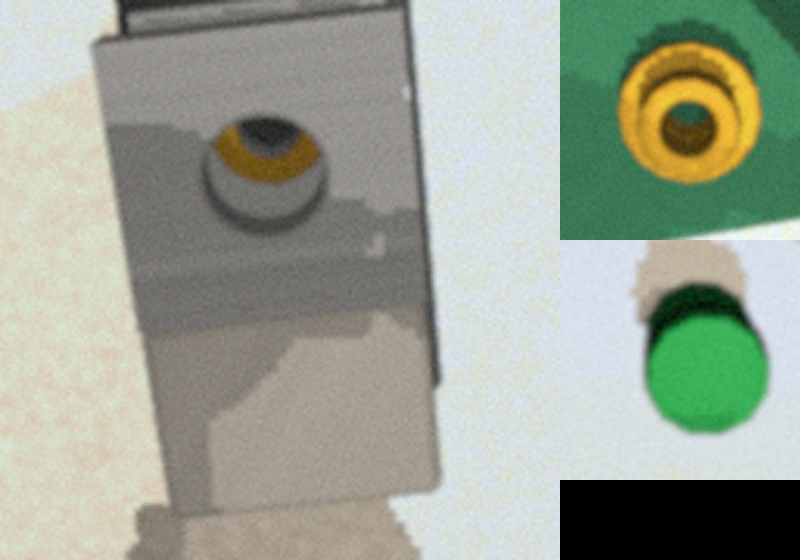

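Confirmed: the brass bushing has a bore, the head is green, and the frame is the aluminium one with an empty pocket rim at about (305,236). I'll centre the bushing with two crossed grasps, then use its now-known place to measure the camera bias.

```bash
cat > see.py <<'E'
from fit import *
def snap(n):
    w=camera_params("wrist"); im=cv2.cvtColor(read_camera("wrist"),cv2.COLOR_RGB2BGR); cv2.imwrite(f"pics/{n}.png",im); np.savez(f"pics/{n}.npz",**{k:np.array(v) for k,v in w.items()}); return w,im,cv2.cvtColor(im,cv2.COLOR_BGR2HSV)
def brass(hsv): return (hsv[...,0]>12)&(hsv[...,0]<33)&(hsv[...,1]>120)
E
python3 - <<'E'
from see import *
b=np.array([.48995,.21862]); zg=.0405
q0=down(0); q9=[down(np.pi/2),down(-np.pi/2)]
j0=read_qpos(); q9=min(q9,key=lambda q:9 if (j:=inverse_kinematics([*b,.09],q)) is None else abs(j[6]))
move_gripper(.055,30)
for q in (q9,q0):
    move_ptp([*b,.085],q); movel([*b,zg],speed=.15)
    move_gripper(.02,30); g=read_finger_gap(); f=read_ft_force()
    print(g,np.round(f,2),np.round(read_eef_pos(),4)); 
    e=read_eef_pos()
    move_gripper(.055); movel([*b,.085],speed=.2)
p0=np.array([b[0]-.0098,b[1]-.0036,.17])
move_ptp(p0,q0); pause(.1)
w,im,hsv=snap("b2")
print(fit(w,brass(hsv),b,[(.022,.015),(.022,.020),(.015,.038)]),"grip was",e,read_time_s(),np.round(read_qpos(),2))
E
```

```text
0.02834368894029543 [-0.73 -0.7   4.24] [0.4909 0.2192 0.0417]
0.027787953364111946 [-0.29  0.09  3.72] [0.491  0.2192 0.0417]
(array([0.48977543, 0.21936108]), np.uint64(2351), 2361.7125221453607, array([307.7218205 , 217.68821778])) grip was [0.49095786 0.21917624 0.04169186] 13.0583 [-0.2   0.27 -0.33  1.96  0.11  0.94 -2.16]
```

```bash
cat >> see.py <<'E'
def goto(p,q=None,speed=.15,n=2):
    """line to p, then trim steady-state error"""
    p=np.array(p,float); movel(p,q,speed) if q is not None else movel(p,speed=speed)
    off=np.zeros(3)
    for _ in range(n):
        pause(.15); off+=p-read_eef_pos(); movel(p+off,speed=.05)
    pause(.1); return read_eef_pos()-p,off
from scipy.ndimage import map_coordinates
def rim(w,im,xy0,r,z,span=.004):
    g=cv2.GaussianBlur(cv2.cvtColor(im,cv2.COLOR_BGR2GRAY),(0,0),1.0).astype(float)
    best=[]
    for dx in np.arange(-span,span+1e-9,.00025):
        for dy in np.arange(-span,span+1e-9,.00025):
            c=np.array(xy0)+[dx,dy]; s=[]
            for rr in (r-.0008,r+.0008):
                P=np.array([proj(w,X) for X in circ(c,rr,z)]); s.append(map_coordinates(g,[P[:,1],P[:,0]],order=1))
            best.append((np.minimum(np.abs(s[1]-s[0]),25).sum(),*c))
    best.sort(reverse=True); b=np.array(best[:8]); return b[:,1:].mean(0),b[:,1:].std(0),best[0]
E
python3 - <<'E'
from see import *
q0=down(0)
print(np.round(read_ft_force(),2))
move_ptp([.561,.0038,.23],q0); pause(.15)
e=read_eef_pos();w,im,_=snap("p2")
print(e,rim(w,im,(.5697,.0076),.0135,.116),read_time_s())
c=proj(w,(.5697,.0076,.116)); print(c)
a=rim(w,im,(.5697,.0076),.0135,.116)[0]; x,y=c.astype(int)
A=cv2.resize(im[y-40:y+40,x-40:x+40],(560,560),interpolation=cv2.INTER_CUBIC)
for X in circ(a,.0135,.116):
    u=(proj(w,X)-[x-40,y-40]+.5)*7; cv2.circle(A,tuple(u.astype(int)),2,(0,0,255),-1)
cv2.imwrite("pics/c2.png",A)
E
```

```text
[ 0.57 -0.1  -0.43]
[0.56013986 0.00693398 0.22915723] (array([0.56941875, 0.00788125]), array([0.00019516, 0.00019516]), (np.float64(1382.6863447537244), np.float64(0.56945), np.float64(0.007850000000000003))) 14.1917
[313.93350157 231.72975394]
```

View pics/c2.png

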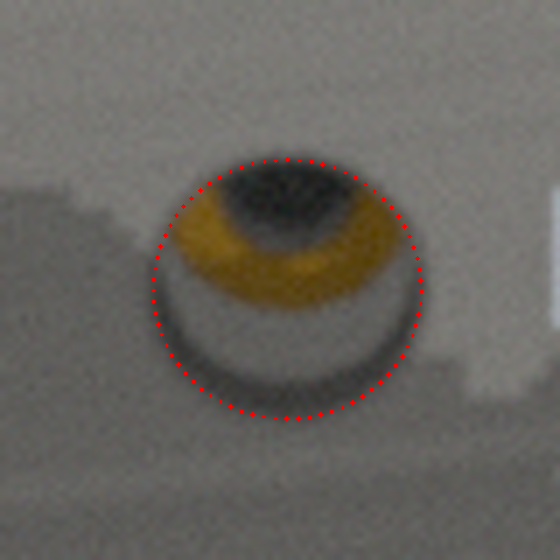

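The overlay sits on the pocket rim. Now to grasp the bushing and place it, with force checks.

```bash
python3 - <<'E'
from see import *
q0=down(0); b=np.array([.49096,.21918]); P=np.array([.5706,.0077])
move_ptp([*b,.09],q0); print(goto([*b,.075],q0,n=1))
print(goto([*b,.0415],n=1))
move_gripper(.02,50); e=read_eef_pos(); print("gap",read_finger_gap(),e)
dx=b[0]-e[0]; h=e[2]-.003
movel([b[0],b[1],.16],speed=.2)
T=np.array([P[0]-dx,P[1]]); 
movel([*T,.19],speed=.25)
r,off=goto([*T,.116+h+.005]); f0=read_ft_force(); print("above",r,off,np.round(f0,2),read_finger_gap(),read_time_s())
np.savez("st.npz",T=T,h=h,off=off,f0=f0)
for z in np.arange(.116+h+.002,.104+h-.0006,-.002):
    movel(np.array([*T,z])+off,speed=.04); pause(.05)
    f=read_ft_force()-f0; e=read_eef_pos(); print(round(z-h,4),np.round(f,1),np.round(e-[*T,z],4))
    if f[2]>12: break
snap("seat1"); print(read_time_s())
E
```

```text
(array([-0.00087654,  0.00072563, -0.00056168]), array([-0.00090895,  0.00058977, -0.00073037]))
(array([-0.00047783, -0.00040514, -0.00053792]), array([-0.00065612, -0.00044294, -0.00083264]))
gap 0.02725122423324275 [0.49047414 0.21882826 0.04095126]
above [-0.00011194  0.00019135 -0.00023159] [-0.00012714  0.00012242 -0.0002421 ] [-0.18  0.09 -1.42] 0.02737422026648692 20.2667
0.118 [-0.1  0.1  0.3] [-0.0004  0.0001 -0.0005]
0.116 [-0.1  1.   0.1] [-0.0002  0.0001 -0.0004]
0.114 [-0.1 -0.2 -0.2] [-0.0002  0.0001 -0.0004]
0.112 [-0.1 -0.7  0.4] [-0.0002  0.0001 -0.0004]
0.11 [-0.7  0.1  0.9] [-0.0002  0.0001 -0.0004]
0.108 [ 0.7 -0.4 -0.3] [-0.0002  0.0001 -0.0004]
0.106 [0.4 0.4 0.4] [-0.0002  0.0001 -0.0004]
0.104 [ 1.4 -0.4  1.7] [0.0005 0.0002 0.0002]
22.7167
```

```bash
python3 - <<'E'
from see import *
q0=down(0); s=np.load("st.npz"); T,h,off,f0=s["T"],float(s["h"]),s["off"],s["f0"]
movel(np.array([*T,.1028+h])+off,speed=.02); pause(.1); e=read_eef_pos(); print("press",np.round(read_ft_force()-f0,1),e[2]-h)
bx=e[:2]+[.49096-.49047,0]; print("bushing at",bx)
move_gripper(.06); movel([e[0],e[1],.2],speed=.15)
move_ptp([bx[0]-.0098,bx[1]-.0036,.24],q0); pause(.3)
w,im,hsv=snap("p3"); print("fit",fit(w,brass(hsv),bx,[(.022,.116),(.022,.121),(.015,.139)]), read_eef_pos())
print("bore",rim(w,im,bx+[-.0012,.0002],.008,.139)[:2])
c=proj(w,(*bx,.13)).astype(int); A=cv2.resize(im[c[1]-40:c[1]+40,c[0]-40:c[0]+40],(400,400))
move_ptp([.548,-.298,.28],q0); pause(.35)
w,im,hsv=snap("r2"); g=(hsv[...,0]>45)&(hsv[...,0]<75)&(hsv[...,1]>120)&(hsv[...,2]>110)
r=fit(w,g,(.5565,-.3039),[(.012,.176)]); print("rod top",r,read_eef_pos(),read_time_s())
print(rim(w,im,r[0],.012,.176)[:2])
c=r[3].astype(int); B=cv2.resize(im[c[1]-40:c[1]+40,c[0]-40:c[0]+40],(400,400))
for X in circ(r[0],.012,.176): cv2.circle(B,tuple(((proj(w,X)-c+40.5)*5).astype(int)),1,(0,0,255),-1)
cv2.imwrite("pics/c3.png",np.hstack([A,B]))
E
```

```text
press [-2.5 -0.5  8. ] 0.1041640367241391
bushing at [0.57111779 0.00787831]
fit (array([0.56997945, 0.00849756]), np.uint64(2712), 2921.132137448527, array([308.83517699, 228.86356932])) [0.56068959 0.00433301 0.23876381]
bore (array([0.57010529, 0.00842206]), array([0.00024206, 0.00017399]))
rod top (array([ 0.55707901, -0.30373582]), np.uint64(825), 940.5353842745535, array([324.70909091, 236.38545455])) [ 0.54827771 -0.29728911  0.27998158] 26.2333
(array([ 0.55707901, -0.30357957]), array([0.00030619, 0.00017399]))
```

View pics/c3.png

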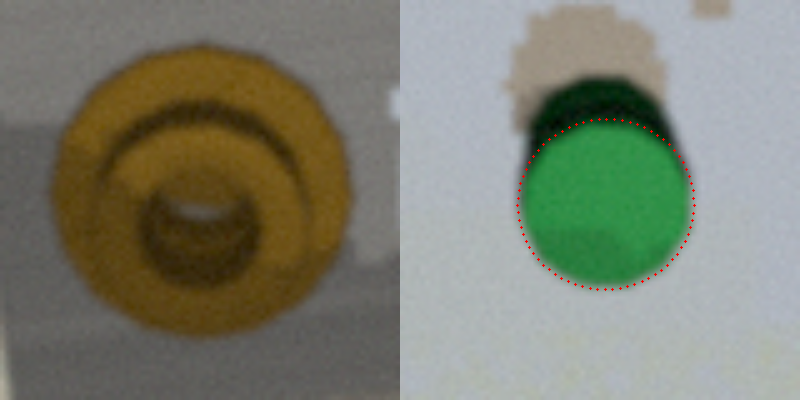

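```bash
python3 - <<'E'
from see import *
q0=down(0); r=np.array([.5583,-.3038]); zg=.164
q9=min([down(np.pi/2),down(-np.pi/2)],key=lambda q:9 if (j:=inverse_kinematics([*r,.2],q)) is None else abs(j[6]))
move_gripper(.05)
for q in (q9,q0):
    move_ptp([*r,.215],q); print(goto([*r,zg],q,n=1)[0])
    move_gripper(.015,60 if q is q0 else 25); e=read_eef_pos(); print(q is q0,read_finger_gap(),e,np.round(read_ft_force(),1))
    if q is not q0:
        r=e[:2].copy() if 0 else np.array([e[0],r[1]]); move_gripper(.05); movel([*r,.215],speed=.2)
dx=r[0]-e[0]; print("dx",dx,"z off",e[2]-.02)
np.savez("rod.npz",dx=dx,h=e[2]-.02)
movel([e[0],e[1],.18],speed=.1); movel([e[0],e[1],.32],speed=.2)
print(read_finger_gap(),np.round(read_ft_force(),2),read_time_s())
im=read_camera("side"); cv2.imwrite("pics/s2.png",cv2.resize(im[60:300,250:490,::-1],(600,600)))
E
```

```text
[-0.00110929  0.00032185 -0.00136643]
False 0.023539681098283034 [ 0.55733808 -0.30338265  0.1624911 ] [-0.2 -0.7  0.5]
[-0.00097644  0.00055328 -0.00130748]
True 0.02217163186248969 [ 0.55642918 -0.3034297   0.16260098] [ 0.6 -0.5  0.9]
dx 0.0009088917203753377 z off 0.14260097982547948
0.022898983403516072 [-0.01  0.02 -1.25] 33.8167
```

View pics/s2.png

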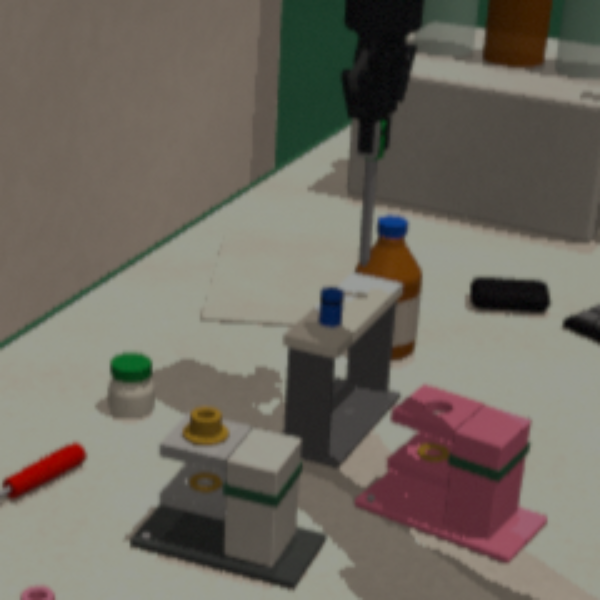

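Rod gripped upright, blue rod untouched, bushing seated. I'll raise it over the blue head, then insert.

```bash
python3 - <<'E'
from see import *
s=np.load("rod.npz"); dx,h=float(s["dx"]),float(s["h"]); P=np.array([.5710,.0079]); T=P-[dx,0]
e=read_eef_pos(); q0=down(0)
movel([e[0],e[1],.37],speed=.2); movel([*T,.37],q0,speed=.25)
r,off=goto([*T,.150+h],speed=.2); f0=read_ft_force(); t0=read_ft_torque(); print("above",r,np.round(f0,2),read_time_s())
np.savez("ins.npz",T=T,off=off,f0=f0)
for z in [.136,.130,.120,.105,.09,.075,.068,.064,.058,.05,.04,.030]:
    movel(np.array([*T,z+h])+off,speed=.05); pause(.05)
    f=read_ft_force()-f0; e=read_eef_pos(); print(z,np.round(f,1),np.round(read_ft_torque()-t0,2),np.round(e-[*T,z+h],4))
    if np.linalg.norm(f)>6: print("STOP"); break
print(read_finger_gap(),read_time_s())
im=read_camera("side"); cv2.imwrite("pics/s3.png",cv2.resize(im[130:310,260:440,::-1],(600,600),interpolation=cv2.INTER_CUBIC))
E
```

```text
above [-1.16882363e-05 -7.05346572e-05 -1.88457739e-04] [ 0.8   0.57 -1.04] 37.0917
0.136 [0.1 0.  0.2] [ 0.02  0.02 -0.07] [-0.0002 -0.0001 -0.0006]
0.13 [-1.2 -1.1  0.2] [ 0.04  0.05 -0.08] [-0.0002 -0.0001 -0.0004]
0.12 [-0.6 -0.6 -0.2] [-0.03 -0.01 -0.09] [-0.0003 -0.0001 -0.0006]
0.105 [-1.2 -0.6 -1.3] [ 0.   -0.07 -0.04] [-0.0001 -0.0001 -0.0004]
0.09 [-0.8 -0.4 -0.3] [-0.03  0.   -0.03] [-0.0002 -0.0001 -0.0004]
0.075 [-0.6 -0.4  1.2] [-0.05 -0.02 -0.06] [-0.0002 -0.0001 -0.0004]
0.068 [ 0.1 -1.2  0.8] [-0.07  0.03 -0.06] [-0.0002 -0.0001 -0.0005]
0.064 [-0.3 -0.9  1.3] [-0.09  0.02 -0.08] [-0.0002 -0.0001 -0.0004]
0.058 [ 0.3 -0.1  0.4] [-0.05  0.01 -0.05] [-0.0003 -0.0001 -0.0006]
0.05 [-0.6 -0.2  0. ] [-0.03  0.05 -0.09] [-0.0002 -0.0001 -0.0006]
0.04 [-0.2 -0.2  0.3] [ 0.04 -0.04 -0.07] [-0.0002 -0.0001 -0.0005]
0.03 [-0.4 -0.1 -0.2] [ 0.04  0.03 -0.08] [-0.0002 -0.0001 -0.0005]
0.02239914692263824 41.9083
```

View pics/s3.png

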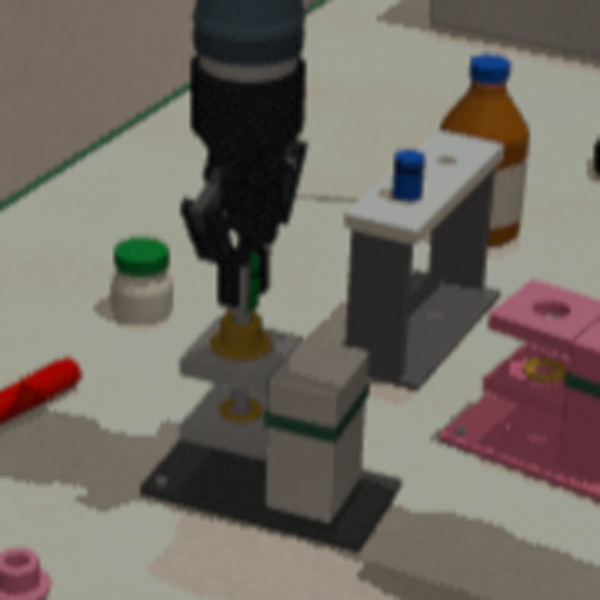

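```bash
python3 - <<'E'
from see import *
pause(.5); print(np.abs(read_joint_vel()).max(),read_eef_pos(),np.round(read_ft_force(),2),read_finger_gap(),read_time_s()); sign_off()
E
```

```text
0.0020079959524383958 [0.57006595 0.0078115  0.1724414 ] [-0.21  0.27 -0.72] 0.02242673647764976 42.4583
the job is handed in; nothing more can be done
```

The brass bushing is seated in the guide frame's upper arm, flange down and collar up, and I let go of it. The green-headed rod is lowered through it and the lower arm's bore, and the gripper still holds it there. I handed the job in at 42.5 s, under the 64 s limit.

**Bushing:** It went into the pocket without resistance. It stopped on its flange under an 8 N press, 0.1–0.2 mm from the nominal seated height. The wrist picture after release shows it sitting flat.

**Rod:** It passed through both holes with under about 2 N of contact. From arm readings, the foot is about 3 cm above the table, so 2 cm below the lower arm and 2 cm above the base. The head's underside is about 11 mm above the collar. At hand-in the arm was still (joint speeds at most 0.002 rad/s), and the force readings showed no sign that anything else was carrying the rod.

**Disagreements:**
- **Overhead and side cameras:** They disagreed by up to about 2 cm, so I used the wrist camera instead. I corrected its roughly 1.2 mm bias against the gripped bushing.
- **Foot height:** It is not seen directly in a picture; the last side view shows only the shank passing through both arms.
- **Other objects:** I did not check each of them at the end. The blue-headed rod, amber bottle and jar look unmoved in the last side view. The plug, clear bottle and most of the screwdriver are outside it, but the arm never came near them after the early steps.

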